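# Complete the bar-end kit and shut its drawer

## Task

Pluck the red bar-end plug out of the pocket tray, leaving the other plugs in their pockets, and set it down gently (do not drop it) on its head, stem up, in the empty front compartment of the open kit drawer, to the left of the red handlebar grip as seen from the robot. Then push the drawer fully shut without toppling the plug. Do not disturb the tools and containers on the bench.

Things in the scene. Friction and masses are not known exactly. Their poses are not given: they have to be found in the camera images.
- plug_red: Red plastic bar-end plug, one piece: a round head 24 mm across and 9 mm thick with a stem 16 mm across and 20 mm long on it, 29 mm in all, 10 to 25 g. It stands on its head in a pocket of the tray, stem up (which pocket varies). Origin: centre of the head's flat outer face (the underside as it stands), z up the stem.
- plug_blue: Blue plastic bar-end plug, one piece: a round head 24 mm across and 9 mm thick with a stem 16 mm across and 20 mm long on it, 29 mm in all, 10 to 25 g. It stands on its head in a pocket of the tray, stem up. Origin: centre of the head's flat outer face (the underside as it stands), z up the stem.
- plug_yellow: Yellow plastic bar-end plug, one piece: a round head 24 mm across and 9 mm thick with a stem 16 mm across and 20 mm long on it, 29 mm in all, 10 to 25 g. It stands on its head in a pocket of the tray, stem up. Origin: centre of the head's flat outer face (the underside as it stands), z up the stem.
- plug_white: White plastic bar-end plug, one piece: a round head 24 mm across and 9 mm thick with a stem 16 mm across and 20 mm long on it, 29 mm in all, 10 to 25 g. It stands on its head in a pocket of the tray, stem up. Origin: centre of the head's flat outer face (the underside as it stands), z up the stem.
- tray: Black pocket tray fixed to the bench, 126 (x) by 190 (y) by 16 mm high, left or right of the drawer unit. Six square pockets, 27 mm wide, 10 mm deep (floor 6 mm above the bench), at x = -26, 26 by y = -58, 0, 58 mm. Four hold plugs: heads almost flush with the tray's top, stems up to 35 mm above the bench. Origin: centre of its underside, z up.
- kit_unit: Low black housing of the kit drawer, fixed to the bench: 200 mm deep, 250 mm wide (along y), 80 mm high, with its open mouth towards the robot. Origin: on the bench 150 mm in front of the middle of the mouth; the housing fills x = 150 to 350 mm, the drawer slides out along -x. z up.
- kit_drawer (a joint): How far the grey drawer is pulled out of its housing, in m: 0 shut, 0.172 the stop; starts between 0.13 and 0.168. It slides stiffly (about 1.5 N, no spring, stays where it is left).
- kit_slot (a point): Centre of the floor of the drawer's empty front compartment (left half seen from the robot), 17 mm above the bench; moves with the drawer; x into the housing, y left, z up. Compartment 110 mm (x) by 106 mm (y) inside, side walls 34 to 38 mm high; front panel 56 mm above the floor, its outer face 65 mm to -x. The right half holds a red handlebar grip, 33 x 130 mm, that stays there.
- kit_handle (a point): Middle of the bar handle on the drawer's front: a steel bar 11 mm thick, 120 mm long, along the drawer's y, 47 mm above the bench and 35 mm in front of the panel (10 mm thick, 246 mm wide, 66 mm high), moving with the drawer. x points into the housing (the way to push), z up.
- wrench: Steel wrench lying on the bench, about 180 mm long, a bystander. Origin: middle of its underside.
- screwdriver: Yellow screwdriver lying on the bench, about 150 mm long, a bystander. Origin: middle of its underside.
- lube: Green bottle with red cap, 44 mm across and 130 mm tall, a bystander. Origin: centre of its underside.
- grease: White jar with black lid, 70 mm across and 60 mm tall, a bystander. Origin: centre of its underside.
- mug: Blue mug, 80 mm across and 90 mm tall, a bystander. Origin: centre of its underside.
Things that resemble listed ones, but are neither listed nor needed, are in the scene too. What is meant by the tray is not purple, and is the smaller of those in its own colour.

How it is judged:
By the outcome, as a careful person would: the job done as asked, in the order asked, and still so for the second after the job is handed in, with the robot touching nothing.
It also fails if it takes over 61 s, if anything falls off the work surface, if the arm or the gripper's body presses on something with over 40 N, if the wrist force passes 120 N, or if a joint passes its speed limit or range.

## Robot

A 6-joint arm with a two-finger parallel gripper is mounted at the origin on the work surface. World frame = base frame: x ahead of the robot, y to its left, z up, the work surface at z = 0. Lengths are in mm, angles in rad, forces in N, time in s.
With the tool pointing down it reaches from about 275 to 775 mm from the base axis. Payload 14.6 kg.
Tool frame: the origin (TCP) lies between the finger pads; the fingertips stand 17 mm ahead of it and the grasp point (between the pads) lies 2 mm behind it (env.tip_reach is the z of the fingertips in the tool frame, in mm); z points along the fingers, y is the line along which they close (so a half turn about z gives the same grasp; the last joint's range is limited). The gripper opens to 85 mm and grips with 20 to 120 N. Pads are 22 mm wide; open, the fingers measure 114 mm over their backs; the gripper's body (76 mm by 85 mm) begins 54 mm behind the grasp point. The pads swing forward as they close: fully open they stand 13 mm farther back than shut.
Start: joints at [-1.392, 0.263, -0.048, 1.259, 0, 1.415], TCP at [172.003, -496.028, 248.278] pointing down, gripper open.
Joint ranges: [-2.65, 2.65], [-0.89, 1.7], [-1.18, 1.37], [-2.13, 2.11], [-1.35, 1.29], [-3.14, 3.14]. Speed limits (rad/s): [1.89, 1.89, 2.57, 2.79, 3.14, 3.14].

## Interface

Orientations are given as [roll, pitch, yaw] about the fixed x, y, z axes, in that order (R = Rz(yaw) Ry(pitch) Rx(roll)).
In Python, from workcell import env, imaging gives the robot as it stands.
- The arm moves only by the tool arm_command, never from a script. Its arguments are lists of equal length, an entry for each row: "slide": the shift along the tool's x, y, z in cm, a list of three; "twist": the turn about the tool's z in degrees. A call has 1 to 8 rows; each row is the pose to reach, as a shift and turn from the pose commanded when the call began, along the tool's axes at that moment; what a row does not reach only later rows make up. A row lasts 1/12 s, in which the tool goes at most 41.7 mm and 7.16 degrees, less where a joint would pass 70% of its speed; a pose out of reach is approached as far as the arm can. A call with a gripper value outside its range is refused whole. "fingers" is the closure, from 0 (fully open) to 1 (shut), set as the call begins (left out, the last holds). The fingers move at their own pace and stop on an object; "squeeze" is the grip in N (left out, the last holds). Time passes only in rows, so rows that repeat a pose let the fingers close. It gives the time, the measured TCP pose, the force, the opening and the grip force at its end, in the units of the state.
- env.sense(): the state, without advancing time (a new reading comes with each control period).
- imaging.read_camera(name): name is "scene" or "top"; returns the picture (420x560x3 uint8, red, green, blue); there is no depth.
- imaging.calibration(name): a dict with "camera_matrix" (3x3 intrinsics, pixels), "D" ([k1, k2, p1, p2, k3] as OpenCV has them; the pictures are not rectified), "world_from_camera" (4x4, takes a point from camera to world coordinates). Camera axes: x right, y down, z forward; pixel columns grow to the right and rows downward; lengths in mm; the calibration is good to about 2 mm. A picture is of the moment at which its call begins. calibration takes no time and is no camera call.
- env.finish_job(): hands the job in; it is judged then, once.
The state is a dict: "time_s": time; "joint_positions": joint angles; "joint_vel": joint speeds; "tau": joint torques, N m; "tool_pos": TCP position; "tcp_rot": TCP orientation; "contact_force": force on the tool from outside, world axes, zero at the start; "torque": the same for the moment, N m; "width": finger opening in mm; "grip_force": force on a finger pad.
Only numpy, scipy, OpenCV 4.12 (cv2) and the standard library are available. Lean on these libraries where they do the work, as an engineer would, in place of code of your own. Each camera call takes 0.05 s, during which the arm holds its last target. There are 200 camera calls.

## Working session

There is one attempt and no reset: what is moved stays moved. The work goes in short steps, Python scripts to look and compute and a tool call to move; the robot and the scene stay as the last step left them, time stands still between calls to the robot, and variables do not carry over. Pictures are saved under pics/ and viewed, at most 10 in all, crops included, and the job is handed in when it is done.

Besides the shell and the picture viewer there is one more tool, called after ">>>" as name([rows], argument=value, ...), one row to a line, values as JSON. arm_command: Moves the arm, as the interface text tells. Its arguments: {"type":"object","properties":{"slide":{"type":"array"},"twist":{"type":"array"},"fingers":{"type":"number"},"squeeze":{"type":"number"}},"required":["slide","twist"]}

```bash
mkdir -p pics; cat > h.py <<'E'
import numpy as np, cv2
from workcell import env, imaging
def grab(n,f):
    im=imaging.read_camera(n); cv2.imwrite('pics/'+f,im[:,:,::-1]); return im
def ray(n,px,z):
    c=imaging.calibration(n); K=np.array(c['camera_matrix']);T=np.array(c['world_from_camera'])
    p=cv2.undistortPoints(np.array(px,float).reshape(-1,1,2),K,np.array(c['D'],float)).reshape(-1,2)
    d=np.c_[p,np.ones(len(p))]@T[:3,:3].T; o=T[:3,3]
    return o+d*((z-o[2])/d[:,2:])
def proj(n,P):
    c=imaging.calibration(n);T=np.linalg.inv(np.array(c['world_from_camera']))
    return cv2.projectPoints(np.array(P,float).reshape(-1,1,3),cv2.Rodrigues(T[:3,:3])[0],T[:3,3],np.array(c['camera_matrix']),np.array(c['D'],float))[0].reshape(-1,2)
E
python3 - <<'E'
from h import *
grab('top','t0.png');grab('scene','s0.png')
for n in('top','scene'):print(np.round(imaging.calibration(n)['world_from_camera'],2))
print(env.sense())
E
```

```text
[[ 3.00000e-02 -1.00000e+00  1.00000e-01  3.62160e+02]
 [-1.00000e+00 -3.00000e-02  1.00000e-02  8.59000e+00]
 [-1.00000e-02 -1.00000e-01 -1.00000e+00  1.68512e+03]
 [ 0.00000e+00  0.00000e+00  0.00000e+00  1.00000e+00]]
[[ 6.00000e-02  7.00000e-01 -7.10000e-01  1.38859e+03]
 [ 1.00000e+00 -5.00000e-02  3.00000e-02 -2.41500e+01]
 [-2.00000e-02 -7.10000e-01 -7.10000e-01  9.23270e+02]
 [ 0.00000e+00  0.00000e+00  0.00000e+00  1.00000e+00]]
{'time_s': 0.1, 'joint_positions': array([-1.39229950e+00,  2.63502344e-01, -4.88424847e-02,  1.25943105e+00,
       -1.07614034e-05,  1.41549837e+00]), 'joint_vel': array([ 0.00170718, -0.0010363 ,  0.00083476, -0.00072126, -0.00107637,
       -0.00132823]), 'tau': array([ 2.67458236e-03, -6.38577461e+01,  3.85065329e+01,  9.98414849e-03,
       -2.41625330e-04,  1.18481114e-05]), 'tool_pos': array([ 171.95849244, -495.79845022,  247.87043253]), 'tcp_rot': array([-3.14062323e+00, -1.40879307e-04,  3.33794721e-01]), 'contact_force': array([-0.40659496, -0.42101279, -0.4071136 ]), 'torque': array([0.05753196, 0.01722101, 0.02113299]), 'grip_force': 0.0, 'width': 85.32396426396389}
```

View pics/t0.png

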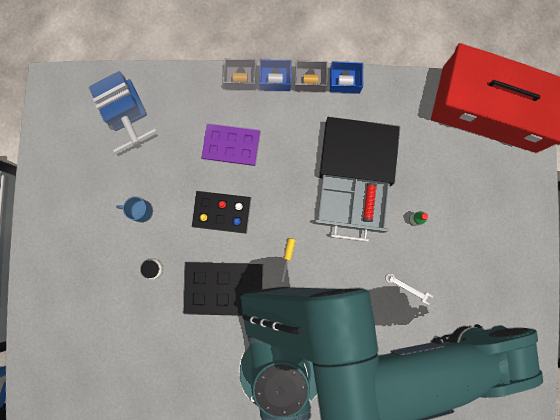

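View pics/s0.png

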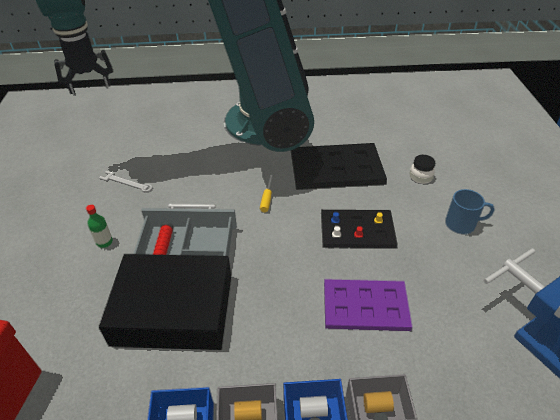

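The top view shows the small black tray at (222,212), with the red plug at (222,204), blue (237,221), white (239,206) and yellow (204,217). The drawer's left front compartment is near (337,207), the grip at (370,202) and the handle at (348,237). I'll measure these next.

```bash
python3 - <<'E'
from h import *
t=cv2.imread('pics/t0.png');s=cv2.imread('pics/s0.png')
def blobs(im,lo,hi,roi,amin=8):
    x0,y0,x1,y1=roi; h=cv2.cvtColor(im[y0:y1,x0:x1],cv2.COLOR_BGR2HSV)
    n,l,st,c=cv2.connectedComponentsWithStats(cv2.inRange(h,lo,hi))
    return [(st[i,4],c[i]+[x0,y0]) for i in range(1,n) if st[i,4]>=amin], l
Rt=(190,185,255,240);Rs=(318,205,400,250)
cols={'red':((0,150,60),(8,255,255)),'blue':((105,120,40),(125,255,255)),'yel':((18,130,80),(35,255,255)),'wht':((0,0,150),(180,60,255))}
for k,(lo,hi) in cols.items():
    for n,im,R in(('top',t,Rt),('scene',s,Rs)):
        for a,c in blobs(im,lo,hi,R)[0]: print(k,n,a,c.round(1),ray(n,[c],26 if n=='top' else 22).round(1))
# tray outline
def rect(roi,z,lo,hi):
    x0,y0,x1,y1=roi;m=cv2.inRange(cv2.cvtColor(t[y0:y1,x0:x1],cv2.COLOR_BGR2HSV),lo,hi)
    c=max(cv2.findContours(m,0,1)[0],key=cv2.contourArea); b=cv2.boxPoints(cv2.minAreaRect(c))+[x0,y0]
    w=ray('top',b,z); print(b.round(1).tolist(),w.round(1)[:,:2].tolist(),w.mean(0).round(1),[np.linalg.norm(w[i]-w[i-1]).round(1) for i in range(4)],[np.arctan2(*(w[i]-w[i-1])[[1,0]]).round(3) for i in range(4)])
rect((185,183,260,240),16,(0,0,0),(180,255,70))
rect((312,110,405,187),80,(0,0,0),(180,255,50))
rect((320,230,380,245),47,(0,0,190),(180,60,255))
rect((355,175,385,230),33,(0,150,60),(8,255,255))
cr=np.hstack([cv2.resize(t[160:250,300:400],(500,450),interpolation=2)]);cv2.imwrite('pics/c0.png',cr)
E
```

```text
red top 45 [221.7 204.1] [[565.2 222.4  26. ]]
red scene 85 [358.4 232.1] [[570.5 220.4  22. ]]
blue top 46 [236.4 220.9] [[508.7 169.8  26. ]]
blue scene 78 [335.1 217.6] [[513.5 167.8  22. ]]
yel top 45 [203. 217.] [[518.9 285.   26. ]]
yel scene 77 [378.4 217.7] [[522.7 283.3  22. ]]
wht top 1473 [223.3 212.4] [[536.7 215.8  26. ]]
wht top 41 [238.4 206. ] [[560.1 164.7  26. ]]
wht scene 77 [335.  206.4] [[470.8 173.8  22. ]]
wht scene 22 [359.5 206.9] [[477.6 240.3  22. ]]
wht scene 108 [391.2 215.1] [[515.8 319.5  22. ]]
wht scene 16 [397.1 207.1] [[486.3 342.7  22. ]]
wht scene 8 [371.8 207.8] [[483.6 273.2  22. ]]
wht scene 18 [319.5 218.2] [[512.4 125.9  22. ]]
wht scene 51 [335.6 231.1] [[562.6 161.9  22. ]]
wht scene 24 [397.5 236.5] [[593.5 317.9  22. ]]
wht scene 8 [321.  236.5] [[578.5 121.6  22. ]]
wht scene 54 [353.5 249. ] [[626.8 197.7  22. ]]
[[191.4, 226.2], [195.8, 190.2], [250.2, 196.7], [245.8, 232.8]] [[486.8, 325.5], [612.7, 316.0], [594.4, 126.3], [469.5, 137.0]] [540.9 226.2  16. ] [np.float64(189.3), np.float64(126.2), np.float64(190.6), np.float64(125.4)] 
[... 312 characters left out ...]
 [np.float64(1.49), np.float64(-0.092), np.float64(-1.648), np.float64(3.027)]
[[332.0, 230.0], [368.0, 230.0], [368.0, 240.0], [332.0, 240.0]] [[485.0, -154.6], [488.2, -276.3], [454.5, -276.7], [451.4, -155.2]] [ 469.7 -215.7   47. ] [np.float64(33.6), np.float64(121.8), np.float64(33.7), np.float64(121.5)] [np.float64(0.019), np.float64(-1.544), np.float64(-3.129), np.float64(1.597)]
[[362.7, 217.2], [366.8, 184.2], [376.0, 185.4], [371.8, 218.4]] [[532.4, -260.2], [646.5, -273.3], [643.5, -304.9], [529.4, -291.5]] [ 588.  -282.4   33. ] [np.float64(31.5), np.float64(114.8), np.float64(31.7), np.float64(114.9)] [np.float64(1.474), np.float64(-0.115), np.float64(-1.665), np.float64(3.025)]
```

View pics/c0.png

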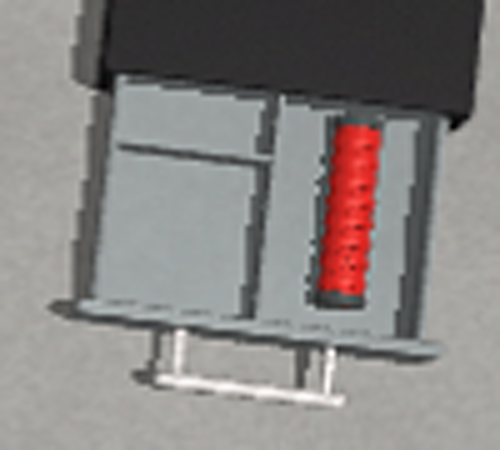

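The crop shows the empty front-left compartment between about (95–118, 150–305) and the divider at x≈250. The handle bar runs from (157,380) to (342,402) in crop pixels.

```bash
cat >> h.py <<'E'
def shift(goal,yaw,cmd=None):
    "cm shift along tool axes and twist (deg) to reach goal TCP, tool down"
    s=env.sense(); p,y=(s['tool_pos'],s['tcp_rot'][2]) if cmd is None else (np.array(cmd[:3]),cmd[3])
    d=np.array(goal)-p;c,n=np.cos(y),np.sin(y)
    print('slide',np.round([(c*d[0]+n*d[1])/10,(n*d[0]-c*d[1])/10,-d[2]/10],2),'twist',np.degrees(-(yaw-y)).round(2))
E
python3 - <<'E'
from h import *
f=lambda p:(np.array(p)/5+[300,160])
hd=ray('top',f([[157,380],[342,402]]),50);print('handle',hd.round(1),hd.mean(0))
pa=ray('top',f([[77,303],[440,352]]),73);print('panel top',pa.round(1),pa.mean(0),np.linalg.norm(pa[0]-pa[1]))
for a in(hd,pa): d=a[0]-a[1];print('yaw',np.arctan2(-d[0],d[1]))
y=-0.1;u=np.array([np.cos(y),np.sin(y)]);v=np.array([-u[1],u[0]])
H=hd.mean(0)[:2]
lw=ray('top',f([[118,145],[95,300]]),53); dv=ray('top',f([[270,155],[247,315]]),53); rr=ray('top',f([[118,145],[270,157]]),53)
for q in(lw,dv,rr): print([( round((p[:2]-H)@u,1),round((p[:2]-H)@v,1)) for p in q])
S=H+100*u+57*v;print('H',H,'slot',S,proj('top',[[*S,17]]),env.tip_reach)
shift((566,222.3,110),1.486,(172.003,-496.028,248.278,.3348))
E
```

```text
handle [[ 464.5 -152.7   50. ]
 [ 453.  -277.6   50. ]] [ 458.77431703 -215.13028258   50.        ]
panel top [[ 512.7  -96.4   73. ]
 [ 486.6 -338.9   73. ]] [ 499.66352559 -217.66131414   73.        ] 243.89534218037147
yaw -0.0921143751404338
yaw -0.10723956729110698
[(np.float64(153.6), np.float64(107.8)), (np.float64(47.3), np.float64(110.7))]
[(np.float64(160.1), np.float64(4.8)), (np.float64(50.3), np.float64(8.1))]
[(np.float64(153.6), np.float64(107.8)), (np.float64(158.7), np.float64(4.7))]
H [ 458.77431703 -215.13028258] slot [ 563.9652383  -168.39838683] [[335.5283931  207.80798235]] 17.0
slide [ 60.81 -54.9   13.83] twist -65.96
```

>>> arm_command([
  [3,-2.7,0],
  [6,-5.4,0],
  [9,-8.1,0],
  [12,-10.8,0],
  [15,-13.5,0],
  [18,-16.2,0],
  [21,-19,0],
  [24,-21.7,0],
], twist=[-7,-14,-21,-28,-35,-42,-49,-56], fingers=0.45, squeeze=25)

```text
time_s: 0.77
tool_pos: [327.8, -210.4, 248.2]
tcp_rot: [-3.142, -0.0, 1.317]
contact_force: [0.8, -0.6, -0.2]
width: 46.8
grip_force: 0.0
```

```bash
python3 -c "
from h import *
print(env.sense());shift((566,222.3,110),1.486)"
```

```text
{'time_s': 0.7667, 'joint_positions': array([-7.80567614e-01,  3.02871806e-02, -3.35239524e-01,  1.20530352e+00,
        2.93905919e-05,  1.04437276e+00]), 'joint_vel': array([ 1.20187202, -0.08716257, -0.09234706, -0.00928043,  0.00410559,
       -0.26306524]), 'tau': array([-16.86484516, -43.01977873,  36.75746441,   0.7349968 ,
        -0.11501837,   0.42497735]), 'tool_pos': array([ 327.846089  , -210.39940617,  248.23781708]), 'tcp_rot': array([-3.14157811e+00, -4.24429011e-05,  1.31665227e+00]), 'contact_force': array([ 0.84912806, -0.60783995, -0.23443199]), 'torque': array([-0.07964265, -0.05723789, -0.00651398]), 'grip_force': 0.0, 'width': 46.81107786682793}
slide [47.87 12.17 13.82] twist -9.7
```

>>> arm_command([
  [3.8,1.0,0],
  [7.6,2.0,0],
  [11.4,3.0,0],
  [15.2,4.0,0],
  [19,5,0],
  [22.8,6,0],
  [26.6,7,0],
  [30.4,8,0],
], twist=[-3,-6,-9.7,-9.7,-9.7,-9.7,-9.7,-9.7])

```text
time_s: 1.43
tool_pos: [483.4, 63.1, 248.1]
tcp_rot: [-3.141, 0.0, 1.481]
contact_force: [1.6, -1.6, 0.5]
width: 46.9
grip_force: 0.0
```

```bash
python3 -c "
from h import *
shift((566,222.3,80),1.486)"
```

```text
slide [16.6   6.79 16.81] twist -0.3
```

>>> arm_command([
  [3.5,1.4,0],
  [7,2.8,0],
  [10.5,4.2,1.5],
  [13.6,5.5,4.5],
  [15.6,6.4,8],
  [16.6,6.8,11.5],
  [16.6,6.8,14.5],
  [16.6,6.8,16.8],
], twist=[0,0,-0.3,-0.3,-0.3,-0.3,-0.3,-0.3])

```text
time_s: 2.1
tool_pos: [564.6, 220.7, 77.0]
tcp_rot: [-3.139, 0.001, 1.487]
contact_force: [-0.3, 0.4, 0.2]
width: 46.9
grip_force: 0.0
```

```bash
python3 -c "
from h import *
a=grab('top','t1.png')[170:250,180:270];b=grab('scene','s1.png')[170:260,300:420]
shift((566,222.3,36),1.486)
cv2.imwrite('pics/c1.png',np.hstack([cv2.resize(a,(360,320)),cv2.resize(b,(427,320))])[:,:,::-1])"
```

```text
slide [0.28 0.24 4.06] twist 0.0
```

View pics/c1.png

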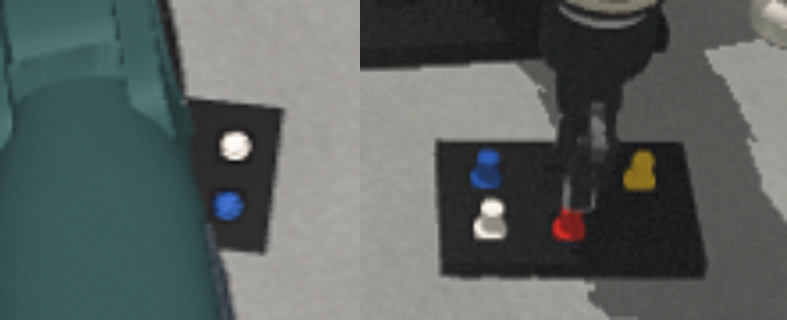

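In the top crop the arm hides the red plug. In the scene crop the front fingertip spans (565–597, ~208) and the red plug is at (569,225). I'll check whether that's lateral misalignment or perspective.

```bash
python3 -c "
from h import *
s=env.sense();p=s['tool_pos'];R=cv2.Rodrigues(np.zeros(3))[0]
from scipy.spatial.transform import Rotation as Ro
R=Ro.from_euler('xyz',s['tcp_rot']).as_matrix()
k=lambda q:((np.array(q)-[300,170])*3.556+[360,0]).round(1)
for l in [(0,23,17),(11,23,17),(-11,23,17),(0,38,17),(11,38,17),(-11,38,17),(0,0,17)]: print(l,(p+R@l).round(1),k(proj('scene',p+R@l)))
for q in[(566,222.3,35),(566,222.3,26),(566,222.3,16)]:print(q,k(proj('scene',q)))
for q in[(509.8,170.8,35),(515,283.5,35),(561.8,166.3,35)]:print(q,k(proj('scene',q)))
im=cv2.imread('pics/s0.png');h=cv2.cvtColor(im[205:250,318:400],cv2.COLOR_BGR2HSV);m=cv2.inRange(h,(0,150,60),(8,255,255));ys,xs=np.nonzero(m)
for y in range(ys.min(),ys.max()+1):print(y+205,xs[ys==y].min()+318,xs[ys==y].max()+318)
"
```

```text
(0, 23, 17) [586.2 217.8  59.5] [[573.5 201.3]]
(11, 23, 17) [587.1 228.7  59.4] [[589.  201.4]]
(-11, 23, 17) [585.3 206.8  59.5] [[557.9 201.2]]
(0, 38, 17) [601.1 216.5  59.4] [[575.6 216.9]]
(11, 38, 17) [602.1 227.4  59.3] [[591.3 217. ]]
(-11, 38, 17) [600.2 205.5  59.4] [[559.9 216.8]]
(0, 0, 17) [563.3 219.7  59.6] [[570.3 177.9]]
(566, 222.3, 35) [[571. 204.]]
(566, 222.3, 26) [[569.7 212.4]]
(566, 222.3, 16) [[568.2 221.7]]
(509.8, 170.8, 35) [[489.2 153.4]]
(515, 283.5, 35) [[639.3 150.2]]
(561.8, 166.3, 35) [[493.7 204.1]]
226 357 360
227 357 361
228 357 362
229 356 362
230 356 361
231 355 361
232 355 362
233 354 362
234 354 362
235 354 362
236 354 362
237 355 361
```

The offset is about 3 mm, well inside the 22 mm pad width, so I'll skip most of the tool x shift.

>>> arm_command([
  [0.05,0.2,1],
  [0.1,0.24,2],
  [0.1,0.24,2.8],
  [0.1,0.24,3.4],
  [0.1,0.24,3.7],
  [0.1,0.24,3.7],
], twist=[0,0,0,0,0,0])

```text
time_s: 2.7
tool_pos: [568.0, 220.8, 42.9]
tcp_rot: [-3.141, 0.0, 1.486]
contact_force: [-0.5, -0.0, 0.5]
width: 46.7
grip_force: 0.0
```

>>> arm_command([
  [0,0,0],
  [0,0,0],
  [0,0,0],
  [0,0,0],
  [0,0,0],
  [0,0,0],
], twist=[0,0,0,0,0,0], fingers=1, squeeze=25)

```text
time_s: 3.2
tool_pos: [568.4, 221.0, 43.7]
tcp_rot: [3.141, -0.0, 1.486]
contact_force: [-0.9, 0.6, 4.5]
width: 14.5
grip_force: 24.6
```

>>> arm_command([
  [0,0,-0.3],
  [0,0,-0.8],
  [0,0,-1.5],
  [0,0,-2.5],
  [0,0,-4],
  [0,0,-6],
  [0,0,-8],
  [0,0,-8],
], twist=[0,0,0,0,0,0,0,0])

```text
time_s: 3.87
tool_pos: [569.8, 221.3, 127.8]
tcp_rot: [3.136, -0.002, 1.486]
contact_force: [0.2, -0.7, -0.2]
width: 14.3
grip_force: 24.4
```

```bash
python3 -c "
from h import *
b=grab('scene','s2.png')[130:250,300:420]
shift((564,-169,130),1.471)
cv2.imwrite('pics/c2.png',cv2.resize(b,(600,600))[:,:,::-1])"
```

```text
slide [-38.92   2.79  -0.41] twist 0.84
```

View pics/c2.png

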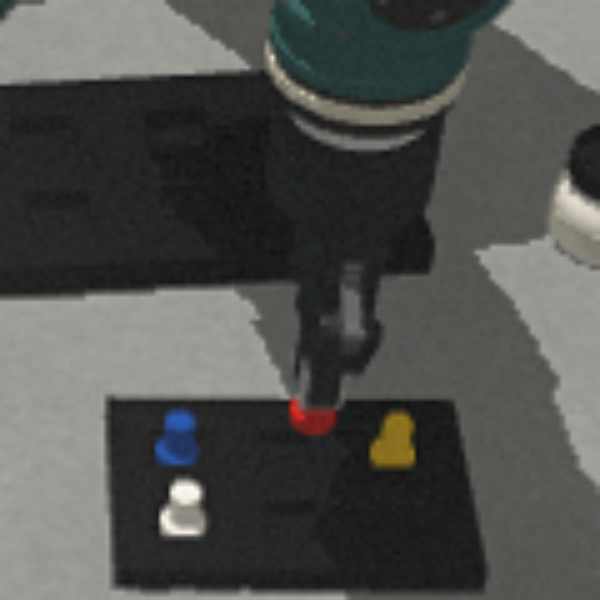

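The red plug is held upright in the gripper (head at (312,415)), and the blue, white and yellow plugs are still in their pockets. Next is the move across to the drawer.

>>> arm_command([
  [-1.5,0.1,-1],
  [-4,0.3,-2],
  [-7.5,0.6,-2],
  [-11,0.8,-2],
  [-14.5,1.0,-2],
  [-18,1.3,-2],
  [-21.5,1.5,-2],
  [-25,1.8,-2],
], twist=[0,0.4,0.8,0.8,0.8,0.8,0.8,0.8])

```text
time_s: 4.58
tool_pos: [563.9, -31.9, 143.4]
tcp_rot: [-3.141, 0.0, 1.472]
contact_force: [1.0, 0.0, -0.2]
width: 14.4
grip_force: 24.4
```

>>> arm_command([
  [-3.5,0.25,0],
  [-7,0.5,0],
  [-10,0.7,0],
  [-12.3,0.85,0],
  [-13.5,0.95,0],
  [-13.9,1.0,0],
  [-13.9,1.0,0],
  [-13.9,1.0,0],
], twist=[0,0,0,0,0,0,0,0])

```text
time_s: 5.25
tool_pos: [560.9, -168.2, 143.2]
tcp_rot: [-3.141, -0.0, 1.472]
contact_force: [0.6, 0.2, -0.0]
width: 14.1
grip_force: 24.4
```

```bash
python3 -c "
from h import *
a=grab('top','t3.png')[160:250,290:410];b=grab('scene','s3.png')[150:270,100:260]
shift((564,-169,57),1.471); p=env.sense()['tool_pos']; print(p)
k=lambda q:((np.array(q)-[100,150])*2.5+[400,0]).round(1)
q=p-[0,0,37.7]
print(k(proj('scene',[q,q+[12,0,0],[564,-169,17]])))
cv2.imwrite('pics/c3.png',np.hstack([cv2.resize(a,(400,300)),cv2.resize(b,(400,300))])[:,:,::-1])"
```

```text
slide [-0.09  0.3   8.63] twist 0.12
[ 561.06132362 -167.82182035  143.30776339]
[[661.8 162.4]
 [661.2 171.1]
 [671.3 224.8]]
```

View pics/c3.png

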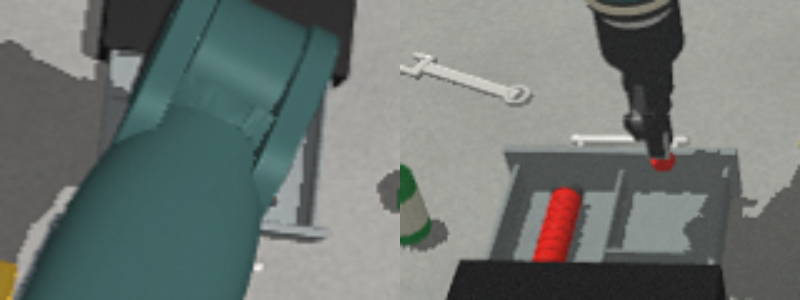

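The plug's underside at (662,170) in the scene crop agrees with my projection. The target projects to (671,225), inside the empty compartment, so I'll lower it.

>>> arm_command([
  [0,0.1,1.2],
  [-0.1,0.3,2.8],
  [-0.1,0.3,4.4],
  [-0.1,0.3,5.8],
  [-0.1,0.3,7],
  [-0.1,0.3,7.8],
  [-0.1,0.3,8.2],
  [-0.1,0.3,8.2],
], twist=[0,0,0,0,0,0,0,0])

```text
time_s: 6.02
tool_pos: [563.8, -169.6, 60.8]
tcp_rot: [-3.141, -0.0, 1.473]
contact_force: [0.8, 0.1, 0.2]
width: 14.4
grip_force: 24.4
```

>>> arm_command([
  [0,0,0.1],
  [0,0,0.2],
  [0,0,0.25],
  [0,0,0.3],
  [0,0,0.35],
  [0,0,0.35],
], twist=[0,0,0,0,0,0])

```text
time_s: 6.52
tool_pos: [564.0, -170.4, 57.9]
tcp_rot: [3.141, 0.0, 1.472]
contact_force: [-0.5, -1.0, 0.3]
width: 14.6
grip_force: 24.4
```

>>> arm_command([
  [0,0,0.05],
  [0,0,0.1],
  [0,0,0.15],
  [0,0,0.2],
  [0,0,0.2],
  [0,0,0.2],
], twist=[0,0,0,0,0,0])

```text
time_s: 7.02
tool_pos: [564.0, -170.3, 55.7]
tcp_rot: [-3.141, -0.0, 1.472]
contact_force: [0.9, -0.6, 0.3]
width: 14.3
grip_force: 24.4
```

>>> arm_command([
  [0,0,0.03],
  [0,0,0.06],
  [0,0,0.1],
  [0,0,0.1],
  [0,0,0.1],
], twist=[0,0,0,0,0])

```text
time_s: 7.43
tool_pos: [564.0, -170.3, 54.8]
tcp_rot: [3.142, 0.0, 1.472]
contact_force: [0.6, -0.3, 0.4]
width: 14.3
grip_force: 24.4
```

>>> arm_command([
  [0,0,0.03],
  [0,0,0.06],
  [0,0,0.1],
  [0,0,0.1],
  [0,0,0.1],
], twist=[0,0,0,0,0])

```text
time_s: 7.85
tool_pos: [564.5, -170.5, 54.5]
tcp_rot: [3.14, 0.0, 1.472]
contact_force: [-1.0, 1.1, 9.8]
width: 14.3
grip_force: 25.2
```

>>> arm_command([
  [0,0,-0.03],
  [0,0,-0.06],
  [0,0,-0.06],
], twist=[0,0,0])

```text
time_s: 8.1
tool_pos: [564.3, -170.4, 54.6]
tcp_rot: [3.141, 0.0, 1.472]
contact_force: [0.8, -0.3, 4.3]
width: 14.2
grip_force: 24.7
```

>>> arm_command([
  [0,0,0],
  [0,0,0],
  [0,0,0],
  [0,0,0],
  [0,0,0],
], twist=[0,0,0,0,0], fingers=0.55)

```text
time_s: 8.52
tool_pos: [563.9, -170.3, 54.3]
tcp_rot: [-3.141, -0.0, 1.472]
contact_force: [-0.3, -0.6, 0.7]
width: 38.4
grip_force: 0.0
```

>>> arm_command([
  [0,0,-0.5],
  [0,0,-1.2],
  [0,0,-2.5],
  [0,0,-4],
  [0,0,-6],
  [0,0,-8],
  [0,0,-9],
  [0,0,-9],
], twist=[0,0,0,0,0,0,0,0])

```text
time_s: 9.18
tool_pos: [565.0, -170.8, 146.9]
tcp_rot: [3.138, 0.001, 1.472]
contact_force: [0.2, -0.7, -1.3]
width: 38.4
grip_force: 0.0
```

```bash
python3 -c "
from h import *
b=grab('scene','s4.png')[170:270,120:260]
y=-.1;u=np.array([np.cos(y),np.sin(y)])
p=np.array([458.8,-215.1])-u*45;print(p)
shift((*p,145),1.471); shift((*p,50),1.471)
cv2.imwrite('pics/c4.png',cv2.resize(b,(700,500))[:,:,::-1])"
```

```text
[ 414.02481256 -210.60749625]
slide [ -5.47 -14.57   0.02] twist 0.04
slide [ -5.47 -14.57   9.52] twist 0.04
```

View pics/c4.png

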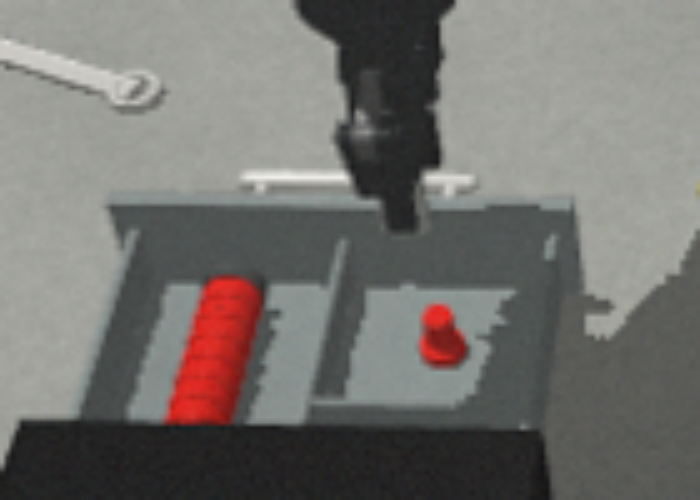

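The red plug stands upright, stem up, at (441,335) in the compartment left of the grip. Next I move in front of the handle with the fingers closed.

>>> arm_command([
  [-0.7,-2,0],
  [-2,-5,0],
  [-3.4,-8.8,0],
  [-4.7,-12.2,0],
  [-5.5,-14.6,0.5],
  [-5.5,-14.6,3],
  [-5.5,-14.6,6],
  [-5.5,-14.6,8],
], twist=[0,0,0,0,0,0,0,0], fingers=1)

```text
time_s: 9.9
tool_pos: [411.8, -210.1, 61.9]
tcp_rot: [-3.14, -0.001, 1.471]
contact_force: [-0.1, 0.6, -1.0]
width: -0.0
grip_force: 0.0
```

>>> arm_command([
  [0,0,1],
  [0,0,1.6],
  [0,0,1.8],
  [0,0,1.8],
], twist=[0,0,0,0])

```text
time_s: 10.23
tool_pos: [413.0, -210.4, 46.0]
tcp_rot: [-3.141, -0.001, 1.472]
contact_force: [-0.3, 0.8, -0.1]
width: 0.0
grip_force: 0.0
```

>>> arm_command([
  [0,0.3,0],
  [0,0.6,0],
  [0,0.9,0],
  [0,1.2,0],
  [0,1.5,0],
  [0,1.8,0],
  [0,2.1,0],
  [0,2.4,0],
], twist=[0,0,0,0,0,0,0,0])

```text
time_s: 10.9
tool_pos: [437.5, -213.0, 46.4]
tcp_rot: [-3.142, -0.0, 1.472]
contact_force: [-0.4, 0.8, -0.9]
width: 0.1
grip_force: 0.0
```

>>> arm_command([
  [0,0.3,0],
  [0,0.6,0],
  [0,0.9,0],
  [0,1.2,0],
  [0,1.5,0],
  [0,1.8,0],
  [0,2.1,0],
  [0,2.4,0],
], twist=[0,0,0,0,0,0,0,0])

```text
time_s: 11.57
tool_pos: [461.2, -215.4, 46.3]
tcp_rot: [-3.141, -0.0, 1.472]
contact_force: [-2.3, -0.3, -0.2]
width: -0.1
grip_force: 0.9
```

>>> arm_command([
  [0,0.3,0],
  [0,0.6,0],
  [0,0.9,0],
  [0,1.2,0],
  [0,1.5,0],
  [0,1.8,0],
  [0,2.1,0],
  [0,2.4,0],
], twist=[0,0,0,0,0,0,0,0])

```text
time_s: 12.23
tool_pos: [485.2, -217.7, 46.4]
tcp_rot: [-3.142, -0.0, 1.472]
contact_force: [-0.9, 1.0, 0.4]
width: 0.0
grip_force: 0.9
```

```bash
python3 -c "
from h import *
b=grab('scene','s5.png')[150:270,100:260]
cv2.imwrite('pics/c5.png',cv2.resize(b,(640,480))[:,:,::-1])"
```

```text
(no output)
```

View pics/c5.png

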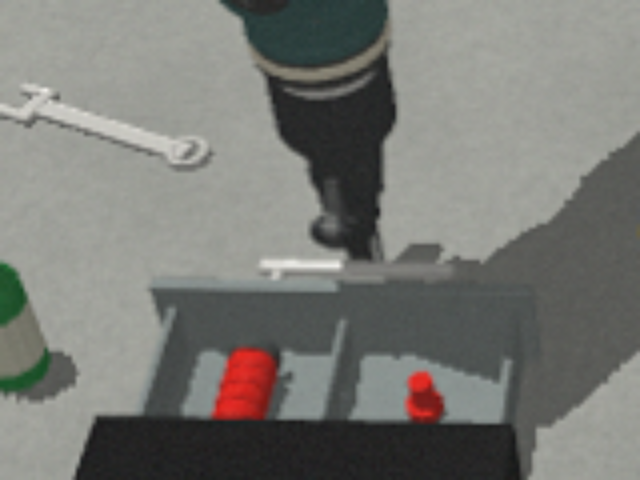

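The drawer is sliding in with the plug upright at (425,397), and the fingers are pushing mid-handle at (365,258). I'll keep pushing.

>>> arm_command([
  [0,0.3,0],
  [0,0.6,0],
  [0,0.9,0],
  [0,1.2,0],
  [0,1.5,0],
  [0,1.8,0],
  [0,2.1,0],
  [0,2.4,0],
], twist=[0,0,0,0,0,0,0,0])

```text
time_s: 12.95
tool_pos: [509.1, -220.2, 46.4]
tcp_rot: [3.142, 0.0, 1.472]
contact_force: [-1.0, 0.0, 1.1]
width: -0.0
grip_force: 0.9
```

>>> arm_command([
  [0,0.3,0],
  [0,0.6,0],
  [0,0.9,0],
  [0,1.2,0],
  [0,1.5,0],
  [0,1.8,0],
  [0,2.1,0],
  [0,2.4,0],
], twist=[0,0,0,0,0,0,0,0])

```text
time_s: 13.62
tool_pos: [533.0, -222.5, 46.4]
tcp_rot: [-3.142, -0.0, 1.472]
contact_force: [-1.6, 0.9, 0.9]
width: 0.2
grip_force: 0.9
```

>>> arm_command([
  [0,0.3,0],
  [0,0.6,0],
  [0,0.9,0],
  [0,1.2,0],
  [0,1.5,0],
  [0,1.8,0],
  [0,2.1,0],
  [0,2.4,0],
], twist=[0,0,0,0,0,0,0,0])

```text
time_s: 14.28
tool_pos: [556.9, -224.9, 46.4]
tcp_rot: [3.142, -0.0, 1.472]
contact_force: [-1.6, 0.5, 0.9]
width: -0.1
grip_force: 0.9
```

>>> arm_command([
  [0,0.25,0],
  [0,0.5,0],
  [0,0.75,0],
  [0,0.95,0],
  [0,1.15,0],
  [0,1.35,0],
  [0,1.5,0],
  [0,1.65,0],
], twist=[0,0,0,0,0,0,0,0])

```text
time_s: 14.95
tool_pos: [573.1, -226.5, 46.4]
tcp_rot: [-3.142, -0.0, 1.472]
contact_force: [-0.4, 0.3, 0.8]
width: -0.0
grip_force: 0.8
```

```bash
python3 -c "
from h import *
print(env.sense()['tool_pos'])
for n,R in(('top',(300,100,410,260)),):
  a=grab(n,'t6.png')[R[1]:R[3],R[0]:R[2]]
b=grab('scene','s6.png')[170:350,90:260]
cv2.imwrite('pics/c6.png',np.hstack([cv2.resize(a,(385,560)),cv2.resize(b,(415,560))])[:,:,::-1])"
```

```text
[ 573.10351871 -226.48408515   46.37682336]
```

View pics/c6.png

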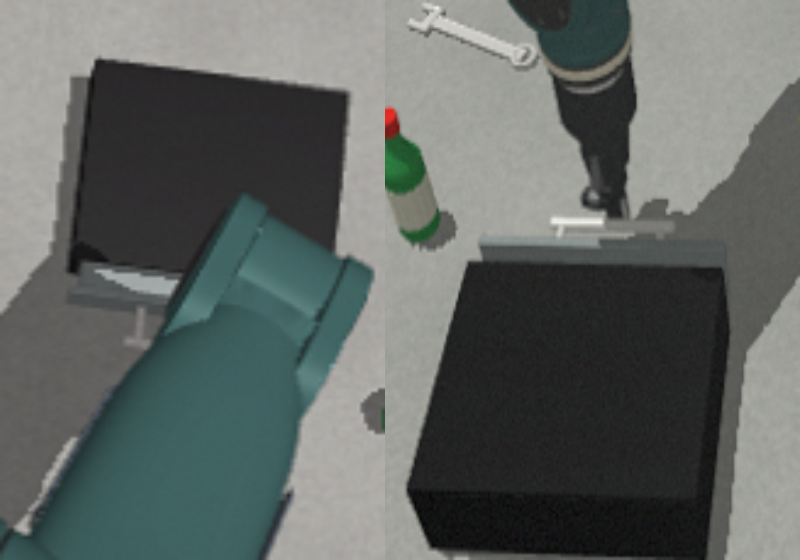

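The drawer is nearly shut: in the top crop a 15–20 mm gap remains between the panel (y≈290) and the housing edge (y≈270). I'll creep in from here and watch the force.

>>> arm_command([
  [0,0.15,0],
  [0,0.3,0],
  [0,0.45,0],
  [0,0.6,0],
  [0,0.75,0],
  [0,0.9,0],
  [0,1.05,0],
  [0,1.2,0],
], twist=[0,0,0,0,0,0,0,0])

```text
time_s: 15.72
tool_pos: [585.0, -227.7, 46.4]
tcp_rot: [-3.142, -0.0, 1.472]
contact_force: [-2.5, -0.8, -0.4]
width: -0.0
grip_force: 0.8
```

>>> arm_command([
  [0,0.1,0],
  [0,0.2,0],
  [0,0.3,0],
  [0,0.4,0],
  [0,0.5,0],
], twist=[0,0,0,0,0])

```text
time_s: 16.13
tool_pos: [589.9, -228.2, 46.3]
tcp_rot: [-3.142, -0.0, 1.472]
contact_force: [-2.0, 0.0, -0.2]
width: 0.1
grip_force: 0.8
```

>>> arm_command([
  [0,0.1,0],
  [0,0.2,0],
  [0,0.3,0],
  [0,0.4,0],
], twist=[0,0,0,0])

```text
time_s: 16.47
tool_pos: [593.9, -228.6, 46.4]
tcp_rot: [-3.142, 0.0, 1.472]
contact_force: [-2.0, 1.2, -0.7]
width: -0.3
grip_force: 0.8
```

>>> arm_command([
  [0,0.1,0],
  [0,0.2,0],
  [0,0.3,0],
], twist=[0,0,0])

```text
time_s: 16.72
tool_pos: [595.9, -228.8, 46.3]
tcp_rot: [-3.139, 0.0, 1.472]
contact_force: [-13.0, 0.8, 6.4]
width: -0.1
grip_force: 6.6
```

It hit the stop: the force rose to 13 N. I'll hold briefly, then back off and check.

>>> arm_command([
  [0,0.03,0],
  [0,0.03,0],
  [0,0.03,0],
], twist=[0,0,0])

```text
time_s: 16.97
tool_pos: [595.8, -228.7, 46.3]
tcp_rot: [-3.139, 0.0, 1.471]
contact_force: [-10.8, 0.8, 5.4]
width: 0.1
grip_force: 5.3
```

>>> arm_command([
  [0,-0.2,0],
  [0,-0.8,0],
  [0,-2,0],
  [0,-4,0],
  [0,-6,0],
  [0,-8,-1],
  [0,-9,-4],
  [0,-9.5,-7],
], twist=[0,0,0,0,0,0,0,0])

```text
time_s: 17.63
tool_pos: [500.4, -218.8, 116.6]
tcp_rot: [-3.139, -0.001, 1.471]
contact_force: [0.6, -1.0, 0.7]
width: 0.0
grip_force: 0.0
```

>>> arm_command([
  [0,-2,-3],
  [0,-4,-6],
  [0,-6,-9],
  [0,-8,-10],
  [0,-10,-10],
  [0,-10,-10],
], twist=[0,0,0,0,0,0])

```text
time_s: 18.13
tool_pos: [400.8, -209.1, 217.5]
tcp_rot: [3.14, 0.001, 1.471]
contact_force: [1.2, -0.3, 0.1]
width: 0.1
grip_force: 0.0
```

```bash
python3 -c "
from h import *
a=grab('top','t7.png')[100:260,280:440]
b=grab('scene','s7.png')[150:290,90:260]
cv2.imwrite('pics/c7.png',np.hstack([cv2.resize(a,(390,390)),cv2.resize(b,(410,390))])[:,:,::-1])"
```

```text
(no output)
```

View pics/c7.png

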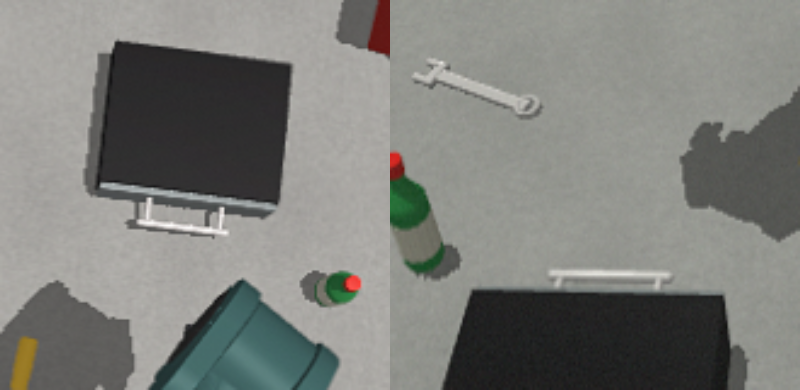

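The drawer panel is flush with the housing in both views ((190,195) top, (595,292) scene). The bystanders visible there (bottle, wrench, screwdriver) look undisturbed, so I'll hand in.

```bash
python3 -c "
from h import *
print(env.finish_job())"
```

```text
the job is handed in; nothing more can be done
None
```

The job is handed in at about 18 s: the red plug was set stem up in the drawer's front-left compartment, the drawer was pushed to its stop and looks flush, and the other plugs stayed in their pockets; the plug was last seen upright early in the push and is now hidden inside the shut drawer.

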